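Clamp the vial tray in its dock and set the thumbscrew

TASK

Push the vial tray fully home into its dock, then turn the winged thumbscrew on the bridge clockwise until it seats, and back it off a quarter turn. Finish with the gripper still holding the wing at that setting, as if a colleague were about to lock it; do not let go. Leave the bottle, the beaker and the grey box alone.

Things in the scene. Friction and masses are not known exactly. Their poses are not given: they have to be found in the camera images.
- dock: Fixed aluminium dock, base plate 160 x 160 x 12 mm, white side rails, yawed up to 20 degrees. Origin on the table below the screw's axis; z up; x to the rear, the way the tray is pushed in. Plate from x = -90 to +70 mm. At x = 0 a bridge crosses over the tray: beam 24 mm (x) by 152 mm (y), top 82 mm above the table.
- tray_front (a point): Centre of the flat front face of the black vial tray (100 mm long, 108 mm wide, from 14 to 45 mm above the table, vial caps to 57 mm), 30 mm above the table, moving with the tray. The face is square to the dock's x axis; with the tray home this point is at x = -70 mm, y = 0 in the dock's frame.
- tray (a joint): How far the tray stands out of its dock towards the dock's -x (m): 0 = fully home against the stop, 0.08 = the most it slides out. It slides with about 2.5 N of friction plus 8 N per m/s and stays where it is left.
- wing: Flat grey wing of the thumbscrew, the part to grip: 46 mm long along its x, 10 mm thick (y), 30 mm high. Origin on the screw's vertical axis at the wing's lower edge, 92 mm above the table; stays at that height. Below it a steel hub, 24 mm diameter, 10 mm high. Seated, the wing lies along the dock's x; a quarter turn back, along its y.
- screw (a joint): Angle of the thumbscrew (rad), growing clockwise seen from above (tightening): 3.0 = seated against a hard stop, 0 = loosest. Friction about 0.06 N m; it stays where it is left.
- reagent: Bystander: amber bottle with a white cap, 60 mm diameter, 120 mm tall, origin at the centre of its underside.
- beaker: Bystander: glass beaker, 66 mm across, 75 mm tall, origin at the centre of its underside.
- capbox: Bystander: grey plastic box 90 x 60 x 35 mm, origin at the centre of its underside.
There are look-alikes about, which are no part of the job. Leave any yellow look-alike of the dock alone.

How it is judged:
By the outcome, as a careful person would: the job done as asked, in the order asked, and still so for the second after the job is handed in, while the arm keeps its last pose, push and grip.
It also fails if it takes over 62 s, if anything falls off the work surface, if the arm or the gripper's body presses on something with over 40 N, if the wrist force passes 120 N, or if a joint passes its speed limit or range.

ROBOT

A 6-joint arm with a two-finger parallel gripper is mounted at the origin on the work surface. World frame = base frame: x ahead of the robot, y to its left, z up, the work surface at z = 0. Lengths are in m, angles in degrees, forces in N, time in s.
With the tool pointing down it reaches from about 0.4 to 0.825 m from the base axis. Payload 7 kg.
Tool frame: the origin (TCP) lies between the finger pads, 19 mm behind the fingertips; this is the grasp point; z points along the fingers, y is the line along which they close (so a half turn about z gives the same grasp; the last joint's range is limited). The gripper opens to 88 mm and grips with 3 to 60 N. Pads are 19 mm wide; open, the fingers measure 130 mm over their backs; the gripper's body (78 mm by 193 mm) begins 47 mm behind the grasp point.
Start: joints at [-54.139, 20.546, 0.682, 0, -70.136, -16.507], TCP at [0.224, -0.637, 0.245] pointing down, gripper open.
Joint ranges: [-176.03, 176.03], [-82.01, 121.73], [-58.28, 71.71], [-173.87, 95.51], [-174.79, -0.11], [-173.66, 173.66]. Speed limits (degrees/s): [136.94, 136.94, 172.46, 180, 180, 180].

INTERFACE

Orientations are given as [roll, pitch, yaw] about the fixed x, y, z axes, in that order (R = Rz(yaw) Ry(pitch) Rx(roll)).
In Python, from plant import r gives the robot as it stands.
- The arm moves only by the tool carry_out, never from a script. Its argument "deltas" is a list of rows, each a list of 3 entries, a list of its own where there are three numbers: the opening, from 0 (shut) to 1 (fully open), then the shift along the tool's x, y, z in mm, then the turn, a rotation vector about the tool's x, y, z in rad. In form: [[gripper, [tx, ty, tz], [rx, ry, rz]], ...]. A call has 1 to 12 rows; each row is the pose to reach, as a shift and turn from the pose commanded when the call began, along the tool's axes at that moment; what a row does not reach only later rows make up. A row lasts 1/10 s, in which the tool goes at most 50 mm and 8.59 degrees, less where a joint would pass 70% of its speed; a pose out of reach is approached as far as the arm can. A call with a gripper value outside its range is refused whole. The fingers move at their own pace and stop on an object; "squeeze" is the grip in N (left out, the last holds). Time passes only in rows, so rows that repeat a pose let the fingers close. It gives the time, the measured TCP pose, the force, the opening and the grip force at its end, in the units of the state.
- r.get_state(): the state, without advancing time (a new reading comes with each control period).
- r.capture(name): name is "scene" or "side" or "wrist"; returns (picture, depth): 480x640x3 uint8, red, green, blue; 480x640 float32, m along the optical axis (not along the pixel's ray), 0 where there is no reading.
- r.get_calibration(name): a dict with "fov_y" (degrees; the focal length in pixels is half the picture's height over the tangent of half this angle, whatever the lens; pixels are square), "cx", "cy" (the principal point, pixels), "view" (4x4, takes a point from world to camera coordinates). Camera axes: x right, y down, z forward; pixel columns grow to the right and rows downward; lengths in m; the calibration is good to about 2 mm. A picture is of the moment at which its call begins: read the wrist's pose just before it. get_calibration takes no time and is no camera call; for the wrist camera it gives the pose at the moment of the call.
- r.close_job(): hands the job in; it is judged then, once.
The state is a dict: "time_s": time; "joints": joint angles; "qd": joint speeds; "joint_torque": joint torques, N m; "tcp_pos": TCP position; "eef_rot": TCP orientation; "contact_force": force on the tool from outside, world axes, zero at the start; "moment": the same for the moment, N m; "gripper_width": finger opening in m; "gripper_force": force on a finger pad.
Only numpy, scipy, OpenCV 4.12 (cv2) and the standard library are available. Lean on these libraries where they do the work, as an engineer would, in place of code of your own. Each camera call takes 0.05 s, during which the arm holds its last target. There are 200 camera calls.

## Working session

There is one attempt and no reset: what is moved stays moved. The work goes in short steps, Python scripts to look and compute and a tool call to move; the robot and the scene stay as the last step left them, time stands still between calls to the robot, and variables do not carry over. Pictures are saved under pics/ and viewed, at most 10 in all, crops included, and the job is handed in when it is done.

Besides the shell and the picture viewer there is one more tool, called as a command line: name --argument value ..., lists and objects as JSON in quotes. carry_out: Moves the arm, as the interface text tells. Its arguments: {"type":"object","properties":{"deltas":{"type":"array"},"squeeze":{"type":"number"}},"required":["deltas"]}

```bash
mkdir -p pics; cat > h.py <<'E'
import numpy as np, cv2
from plant import r
def snap(n,f):
    c=r.get_calibration(n); p,d=r.capture(n); cv2.imwrite('pics/'+f+'.png',p[:,:,::-1]); np.savez('pics/'+f,p=p,d=d,V=c['view'],k=[240/np.tan(np.radians(c['fov_y']/2)),c['cx'],c['cy']]); return p,d
def load(f):
    z=np.load('pics/'+f+'.npz'); return z['p'],z['d'],z['V'],z['k']
def cloud(f):
    p,d,V,k=load(f); v,u=np.mgrid[:480,:640]
    P=np.stack([(u-k[1])/k[0]*d,(v-k[2])/k[0]*d,d],-1)
    return (P-V[:3,3])@V[:3,:3], d>0, p
def ray(f,u,v,z):
    p,d,V,k=load(f); R=V[:3,:3]; o=-R.T@V[:3,3]; w=R.T@np.array([(u-k[1])/k[0],(v-k[2])/k[0],1]); return o+w*(z-o[2])/w[2]
E
python3 - <<'E'
from h import *
for n in ['scene','side']: snap(n,n+'0'); print(np.round(r.get_calibration(n)['view'],3))
print({k:np.round(v,3) for k,v in r.get_state().items()})
a=cv2.imread('pics/scene0.png')
E
```

```text
[[-0.036  0.999 -0.026 -0.002]
 [ 0.579 -0.    -0.815 -0.289]
 [-0.814 -0.044 -0.579  1.386]
 [ 0.     0.     0.     1.   ]]
[[-0.997 -0.08  -0.007  0.614]
 [-0.037  0.523 -0.851  0.071]
 [ 0.072 -0.848 -0.525  0.858]
 [ 0.     0.     0.     1.   ]]
{'time_s': np.float64(0.1), 'joints': array([-5.4138e+01,  2.0586e+01,  6.4100e-01, -1.7000e-02, -7.0137e+01,
       -1.6507e+01]), 'qd': array([ 0.044,  0.059,  0.165,  0.003,  0.097, -0.036]), 'joint_torque': array([-1.0000e-03, -5.8417e+01,  2.9376e+01,  7.0150e+00,  1.0000e-02,
       -0.0000e+00]), 'tcp_pos': array([ 0.224, -0.636,  0.245]), 'eef_rot': array([ 1.79917e+02, -8.00000e-03, -1.60651e+02]), 'contact_force': array([-0.584,  0.413,  0.233]), 'moment': array([0.036, 0.005, 0.   ]), 'gripper_force': np.float64(0.0), 'gripper_width': np.float64(0.088)}
```

View pics/scene0.png

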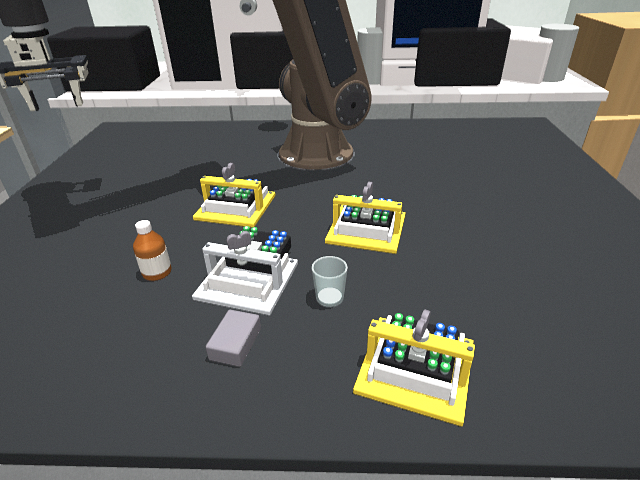

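View pics/side0.png

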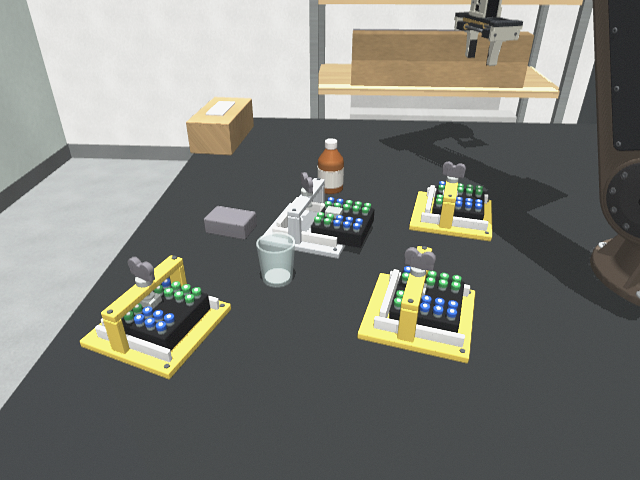

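Scene: the white dock is around (245,270), its bridge at (243,250) and the wing at (238,241). The tray stands out towards the robot. The bottle is at (152,255), the beaker at (329,282) and the box at (234,337). The side view has the dock at (320,215). The yellow docks are decoys.

```bash
python3 - <<'E'
from h import *
for f,(u0,u1,v0,v1) in {'scene0':(190,302,222,312),'side0':(265,380,165,260)}.items():
    P,ok,p=cloud(f); m=np.zeros(ok.shape,bool); m[v0:v1,u0:u1]=1; m&=ok
    hsv=cv2.cvtColor(p,cv2.COLOR_RGB2HSV)
    print(f,'table z',np.median(P[400:450,300:350,2]))
    print(np.histogram(P[m][:,2],bins=np.arange(-.01,.14,.005)))
    for nm,lo,hi in [('plate',.008,.016),('beam',.078,.086),('wing',.096,.13)]:
        q=m&(P[...,2]>lo)&(P[...,2]<hi)
        if nm!='wing': q&=(hsv[...,1]<40)&(hsv[...,2]>110)
        X=P[q]; 
        if len(X)<5: print(nm,len(X)); continue
        (c,s,a)=cv2.minAreaRect(X[:,:2].astype(np.float32)*1000)
        e=np.linalg.eigh(np.cov(X[:,:2].T)); w=e[1][:,1]
        print(nm,len(X),X.mean(0).round(4),'rect',np.round(c,1),np.round(s,1),round(a,1),'pca',np.degrees(np.arctan2(w[1],w[0])).round(1),X[:,2].max().round(4))
E
python3 - <<'E'
import cv2
a=cv2.imread('pics/scene0.png')[215:315,130:360];b=cv2.imread('pics/side0.png')[160:260,250:400]
import numpy as np
cv2.imwrite('pics/c.png',np.hstack([cv2.resize(a,(480,210*1),interpolation=2)*0]) ) if 0 else cv2.imwrite('pics/c.png',np.vstack([cv2.resize(a[:, :150],(450,300),interpolation=2),cv2.resize(b,(450,300),interpolation=2)]))
E
```

```text
scene0 table z -0.0002856342436269745
(array([   0, 2028, 1777,  305, 1770,  279,  298,  308,  469,  247,  423,
        208,  173,  420,   50,   51,  123,  182,  527,   28,   48,   54,
         49,   53,   60,   73,   35,    0,    0,    0]), array([-0.01 , -0.005,  0.   ,  0.005,  0.01 ,  0.015,  0.02 ,  0.025,
        0.03 ,  0.035,  0.04 ,  0.045,  0.05 ,  0.055,  0.06 ,  0.065,
        0.07 ,  0.075,  0.08 ,  0.085,  0.09 ,  0.095,  0.1  ,  0.105,
        0.11 ,  0.115,  0.12 ,  0.125,  0.13 ,  0.135,  0.14 ]))
plate 1928 [ 0.6618 -0.1102  0.0118] rect [ 628.7 -114.2] [161.3 161.2] 75.8 pca 106.0 0.016
beam 603 [ 0.6409 -0.1137  0.0815] rect [ 637.3 -116.6] [153.7  26.1] 75.3 pca 75.9 0.086
wing 315 [ 0.6402 -0.1159  0.1102] rect [ 637.5 -116.3] [14.1 44.8] 24.7 pca 115.7 0.1224
side0 table z 0.001158922262514967
(array([   0,  222, 4441,  149,  675,  234,  248,  282,  434,  264,  418,
        744,  373,  868,  250,  233,  223,  216,  362,   39,   27,   23,
         27,   28,   29,   39,   40,    0,    0,    0]), array([-0.01 , -0.005,  0.   ,  0.005,  0.01 ,  0.015,  0.02 ,  0.025,
        0.03 ,  0.035,  0.04 ,  0.045,  0.05 ,  0.055,  0.06 ,  0.065,
        0.07 ,  0.075,  0.08 ,  0.085,  0.09 ,  0.095,  0.1  ,  0.105,
        0.11 ,  0.115,  0.12 ,  0.125,  0.13 ,  0.135,  0.14 ]))
plate 747 [ 0.6283 -0.0806  0.0131] rect [ 627.7 -108.5] [160.1 160.3] 75.5 pca 117.4 0.016
beam 402 [ 0.6377 -0.0968  0.0828] rect [651.5 -55.7] [269.8  43.3] 79.3 pca 73.9 0.086
wing 184 [ 0.6354 -0.1076  0.1118] rect [ 635.9 -112.6] [10.6 44.7] 26.6 pca 120.2 0.1236
```

View pics/c.png

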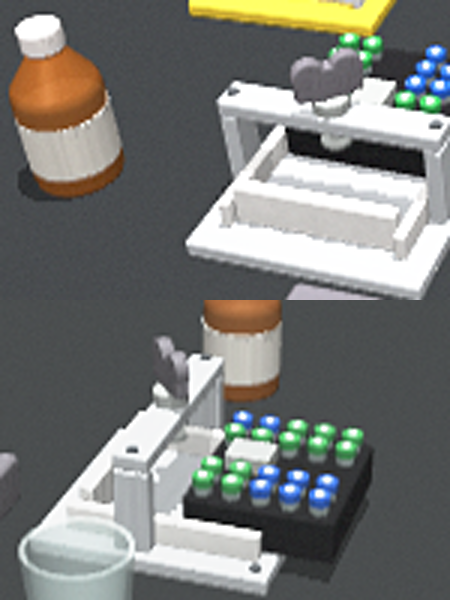

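The crop shows the tray sticking out towards the robot and the wing oblique on its hub. Next I locate everything near the paths, in the dock's frame.

```bash
cat >> h.py <<'E'
O=np.array([.637,-.115]); Y=np.radians(-14.4); D=np.array([[np.cos(Y),-np.sin(Y)],[np.sin(Y),np.cos(Y)]])
def dk(X): return (X[...,:2]-O)@D*1000
E
python3 - <<'E'
from h import *
for f in ['scene0','side0']:
    P,ok,p=cloud(f); hsv=cv2.cvtColor(p,cv2.COLOR_RGB2HSV); q=dk(P); z=P[...,2]*1000
    on=ok&(P[...,0]>.2)&(P[...,0]<1.1)&(abs(P[...,1])<.6)
    for nm,m in {'yellow':on&(hsv[...,0]>20)&(hsv[...,0]<32)&(hsv[...,1]>150)&(z>4)&(z<90),'amber':on&(hsv[...,0]<16)&(hsv[...,1]>120)&(z>10)&(z<140),'tall':on&(z>94)&(z<128)}.items():
        n,l,s,c=cv2.connectedComponentsWithStats(m.astype(np.uint8))
        for i in range(1,n):
            if s[i,4]>40:
                k=l==i; print(f,nm,s[i,4],'px',c[i].round(),'world',P[k].mean(0).round(3),'dock x',q[k][:,0].min().round(),q[k][:,0].max().round(),'y',q[k][:,1].min().round(),q[k][:,1].max().round(),'zmax',z[k].max().round())
    b=ok&(abs(q[...,1])<60)&(q[...,0]<-40)&(q[...,0]>-165)
    t=b&(z>40)&(z<47)&(hsv[...,2]<70); c=b&(z>50)&(z<60)
    if t.any(): print('tray top x',np.percentile(q[t][:,0],[0,1,50]).round(1),'y',np.percentile(q[t][:,1],[1,99]).round(1))
    fr=b&(z>20)&(z<38)&(hsv[...,2]<70)&(q[...,0]<-60); print('front',fr.sum(),np.percentile(q[fr][:,0],[1,5,50]).round(1))
    print('caps x',np.percentile(q[c][:,0],[1,99]).round(1),'y',np.percentile(q[c][:,1],[1,99]).round(1))
E
```

```text
scene0 yellow 1264 px [233. 201.] world [ 0.371 -0.188  0.039] dock x -354.0 -188.0 y -228.0 -67.0 zmax 84.0
scene0 yellow 1436 px [365. 223.] world [0.476 0.128 0.04 ] dock x -325.0 -172.0 y 113.0 272.0 zmax 84.0
scene0 yellow 4064 px [417. 373.] world [0.878 0.181 0.037] dock x 33.0 205.0 y 259.0 430.0 zmax 84.0
scene0 amber 669 px [148. 245.] world [ 0.616 -0.301  0.08 ] dock x -8.0 43.0 y -223.0 -166.0 zmax 103.0
scene0 tall 154 px [228. 171.] world [ 0.351 -0.194  0.109] dock x -284.0 -237.0 y -156.0 -142.0 zmax 123.0
scene0 tall 131 px [367. 190.] world [0.455 0.131 0.11 ] dock x -266.0 -221.0 y 185.0 199.0 zmax 122.0
scene0 tall 279 px [144. 229.] world [ 0.606 -0.305  0.11 ] dock x 0.0 29.0 y -210.0 -178.0 zmax 122.0
scene0 tall 332 px [238. 240.] world [ 0.64  -0.116  0.109] dock x -15.0 19.0 y -21.0 18.0 zmax 122.0
scene0 tall 286 px [422. 324.] world [0.854 0.184 0.113] dock x 108.0 151.0 y 335.0 353.0 zmax 123.0
tray top x [-124.  -122.9  -99. ] y [-21.7  52.9]
front 64 [-120.2 -119.1  -96.2]
caps x [-118.   -43.4] y [-48.1  47.6]
side0 yellow 42 px [449. 200.] world [ 0.
[... 1425 characters left out ...]
0.932 -0.577  0.096] dock x 374.0 428.0 y -400.0 -349.0 zmax 98.0
side0 tall 201 px [330. 147.] world [ 0.599 -0.299  0.109] dock x -6.0 27.0 y -211.0 -175.0 zmax 123.0
side0 tall 312 px [453. 169.] world [ 0.346 -0.189  0.11 ] dock x -285.0 -240.0 y -154.0 -138.0 zmax 124.0
side0 tall 189 px [306. 182.] world [ 0.636 -0.108  0.111] dock x -18.0 15.0 y -13.0 21.0 zmax 124.0
side0 tall 545 px [419. 259.] world [0.448 0.138 0.11 ] dock x -268.0 -223.0 y 187.0 203.0 zmax 124.0
side0 tall 445 px [141. 269.] world [0.844 0.193 0.111] dock x 104.0 150.0 y 338.0 356.0 zmax 124.0
tray top x [-126.2 -125.9 -100.3] y [-49.4  56.5]
front 315 [-126.2 -126.  -109.2]
caps x [-119.3  -40.5] y [-45.4  50.1]
```

```bash
cat >> h.py <<'E'
from scipy.spatial.transform import Rotation as Ro
def go(xd,yd,z,yaw):
    s=r.get_state(); R=Ro.from_euler('xyz',s['eef_rot'],degrees=True)
    T=Ro.from_euler('xyz',[180,0,yaw],degrees=True)
    w=np.append(O+D@np.array([xd,yd])/1000,z)
    print('t',s['time_s'],'target',w.round(4),'d',(R.inv().apply(w-s['tcp_pos'])*1000).round(1),'rot',(R.inv()*T).as_rotvec().round(4),'at dock',dk(np.array(s['tcp_pos'])).round(1),np.round(s['tcp_pos'][2],4),np.round(s['eef_rot'],2),'F',np.round(s['contact_force'],1),'M',np.round(s['moment'],2),'j',np.round(s['joints'],1),'g',s['gripper_width'],s['gripper_force'])
E
python3 -c "
from h import *
go(-158,0,.245,165.6);go(-158,0,.045,165.6)"
```

```text
t 0.1 target [ 0.484  -0.0757  0.245 ] d [-4.315e+02  4.428e+02  1.000e-01] rot [ 0.0014 -0.0006  0.589 ] at dock [-270.8 -607.9] 0.2445 [ 1.7992e+02 -1.0000e-02 -1.6065e+02] F [-0.6  0.4  0.2] M [0.04 0.01 0.  ] j [-54.1  20.6   0.6  -0.  -70.1 -16.5] g 0.08761292415395297 0.0
t 0.1 target [ 0.484  -0.0757  0.045 ] d [-431.5  442.5  200.1] rot [ 0.0014 -0.0006  0.589 ] at dock [-270.8 -607.9] 0.2445 [ 1.7992e+02 -1.0000e-02 -1.6065e+02] F [-0.6  0.4  0.2] M [0.04 0.01 0.  ] j [-54.1  20.6   0.6  -0.  -70.1 -16.5] g 0.08761292415395297 0.0
```

carry_out --deltas '[[0,[-108,111,0],[0,0,0.15]],[0,[-216,221,0],[0,0,0.3]],[0,[-324,332,0],[0,0,0.45]],[0,[-431,443,0],[0.001,0,0.589]],[0,[-431,443,0],[0.001,0,0.589]],[0,[-431,443,0],[0.001,0,0.589]],[0,[-431,443,0],[0.001,0,0.589]],[0,[-431,443,0],[0.001,0,0.589]],[0,[-431,443,0],[0.001,0,0.589]],[0,[-431,443,0],[0.001,0,0.589]],[0,[-431,443,0],[0.001,0,0.589]],[0,[-431,443,0],[0.001,0,0.589]]]' --squeeze 30

```text
time_s: 1.3
tcp_pos: [0.4723, -0.0988, 0.2455]
eef_rot: [-180.0, 0.0, 165.6]
contact_force: [1.0, -0.5, 0.4]
gripper_width: 0.0016
gripper_force: 0.0
```

carry_out --deltas '[[0,[0,0,0],[0,0,0]],[0,[0,0,0],[0,0,0]],[0,[0,0,0],[0,0,0]]]'

```text
time_s: 1.6
tcp_pos: [0.4715, -0.1013, 0.2451]
eef_rot: [-179.9, -0.0, 165.6]
contact_force: [-0.3, -0.0, -0.1]
gripper_width: 0.0006
gripper_force: 0.0
```

```bash
python3 -c "
from h import *
go(-158,0,.245,165.6);go(-158,0,.045,165.6)"
```

```text
t 1.6 target [ 0.484  -0.0757  0.245 ] d [-5.7 27.9  0. ] rot [-0.0012 -0.0005  0.    ] at dock [-163.7  -27.9] 0.2451 [-1.7993e+02 -3.0000e-02  1.6560e+02] F [-0.3 -0.  -0.1] M [-0.09 -0.04  0.01] j [ 1.130e+01  2.100e+00 -2.290e+01  1.000e-01 -6.510e+01 -1.158e+02] g 0.0005939008588878731 0.0
t 1.6 target [ 0.484  -0.0757  0.045 ] d [ -5.8  28.1 200. ] rot [-0.0012 -0.0005  0.    ] at dock [-163.7  -27.9] 0.2451 [-1.7993e+02 -3.0000e-02  1.6560e+02] F [-0.3 -0.  -0.1] M [-0.09 -0.04  0.01] j [ 1.130e+01  2.100e+00 -2.290e+01  1.000e-01 -6.510e+01 -1.158e+02] g 0.0005939008588878731 0.0
```

carry_out --deltas '[[0,[-5,28,20],[0,0,0]],[0,[-5,28,60],[0,0,0]],[0,[-5,28,100],[0,0,0]],[0,[-5,28,140],[0,0,0]],[0,[-5,28,175],[0,0,0]],[0,[-5,28,195],[0,0,0]],[0,[-5,28,200],[0,0,0]],[0,[-5,28,200],[0,0,0]],[0,[-5,28,200],[0,0,0]]]'

```text
time_s: 2.5
tcp_pos: [0.4845, -0.0757, 0.0464]
eef_rot: [-180.0, 0.1, 165.6]
contact_force: [0.9, 0.5, -0.3]
gripper_width: 0.0006
gripper_force: 0.0
```

```bash
python3 -c "
from h import *
go(-79.5,0,.045,165.6)"
```

```text
t 2.5 target [ 0.56   -0.0952  0.045 ] d [-77.9  -0.1   1.6] rot [-0.0004  0.0018 -0.0007] at dock [-1.575e+02  1.000e-01] 0.0464 [-1.7998e+02  1.0000e-01  1.6556e+02] F [ 0.9  0.5 -0.3] M [-0.02 -0.06 -0.02] j [ 1.420e+01  1.650e+01 -3.640e+01  1.000e-01 -3.700e+01 -1.187e+02] g 0.0006287108599467547 0.0
```

carry_out --deltas '[[0,[-6,0,1],[0,0,0]],[0,[-12,0,1],[0,0,0]],[0,[-18,0,1],[0,0,0]],[0,[-24,0,1],[0,0,0]],[0,[-30,0,1],[0,0,0]],[0,[-36,0,1],[0,0,0]],[0,[-42,0,1],[0,0,0]],[0,[-48,0,1],[0,0,0]],[0,[-54,0,1],[0,0,0]],[0,[-60,0,1],[0,0,0]],[0,[-66,0,1],[0,0,0]],[0,[-70,0,1],[0,0,0]]]'

```text
time_s: 3.7
tcp_pos: [0.552, -0.0929, 0.0442]
eef_rot: [-179.9, -0.0, 165.6]
contact_force: [-2.6, -1.0, 1.2]
gripper_width: 0.0006
gripper_force: 1.4
```

carry_out --deltas '[[0,[-1,0,0],[0,0,0]],[0,[-2,0,0],[0,0,0]],[0,[-3,0,0],[0,0,0]],[0,[-4,0,0],[0,0,0]],[0,[-4,0,0],[0,0,0]]]'

```text
time_s: 4.2
tcp_pos: [0.5555, -0.0936, 0.0443]
eef_rot: [-179.9, 0.0, 165.6]
contact_force: [-2.4, -0.5, -1.7]
gripper_width: 0.0008
gripper_force: 1.1
```

carry_out --deltas '[[0,[-1,0,0],[0,0,0]],[0,[-2,0,0],[0,0,0]],[0,[-3,0,0],[0,0,0]],[0,[-3,0,0],[0,0,0]]]'

```text
time_s: 4.6
tcp_pos: [0.5585, -0.0944, 0.0443]
eef_rot: [-179.9, 0.0, 165.6]
contact_force: [-3.0, -0.7, -1.5]
gripper_width: 0.0005
gripper_force: 1.3
```

Still only sliding friction (about 3 N), so I keep going in small steps until the stop shows.

carry_out --deltas '[[0,[-1,0,0],[0,0,0]],[0,[-2,0,0],[0,0,0]],[0,[-2,0,0],[0,0,0]]]'

```text
time_s: 4.9
tcp_pos: [0.5586, -0.0944, 0.0443]
eef_rot: [-179.9, -0.2, 165.6]
contact_force: [-9.3, 4.1, 4.7]
gripper_width: 0.0007
gripper_force: 5.2
```

carry_out --deltas '[[0,[-1,0,0],[0,0,0]],[0,[-2,0,0],[0,0,0]],[0,[-2,0,0],[0,0,0]]]'

```text
time_s: 5.2
tcp_pos: [0.5586, -0.0947, 0.044]
eef_rot: [-179.9, -0.3, 165.6]
contact_force: [-15.5, 8.2, 11.1]
gripper_width: 0.0006
gripper_force: 8.6
```

The stop is felt at TCP dock x ≈ -81, as expected for a tray that is home. I back off and lift.

carry_out --deltas '[[0,[10,0,0],[0,0,0]],[0,[30,0,0],[0,0,0]],[0,[45,0,0],[0,0,0]],[0,[45,0,-40],[0,0,0]],[0,[45,0,-90],[0,0,0]],[0.6,[45,0,-140],[0,0,0]],[0.6,[45,0,-190],[0,0,0]],[0.6,[45,0,-190],[0,0,0]],[0.6,[45,0,-190],[0,0,0]],[0.6,[45,0,-190],[0,0,0]]]'

```text
time_s: 6.2
tcp_pos: [0.5186, -0.0839, 0.2339]
eef_rot: [-180.0, 0.0, 165.6]
contact_force: [0.6, -0.8, -0.6]
gripper_width: 0.0348
gripper_force: 0.0
```

```bash
python3 - <<'E'
from h import *
go(0,0,.20,-64)
snap('scene','scene1');snap('side','side1');snap('wrist','w1')
for f in ['scene1','side1','w1']:
    P,ok,p=cloud(f); q=dk(P); z=P[...,2]*1000; hsv=cv2.cvtColor(p,cv2.COLOR_RGB2HSV)
    m=ok&(np.hypot(q[...,0],q[...,1])<32)&(z>96)&(z<126)
    if m.sum()>10:
        c,s,a=cv2.minAreaRect(P[m][:,:2].astype(np.float32)*1000); w=np.linalg.eigh(np.cov(P[m][:,:2].T))[1][:,1]
        print(f,m.sum(),'wing',np.round(c,1),np.round(s,1),round(a,1),'pca',np.degrees(np.arctan2(w[1],w[0])).round(1))
    m=ok&(abs(q[...,0])<20)&(abs(q[...,1])<85)&(z>77)&(z<86)&(hsv[...,1]<40)
    if m.sum()>10:
        c,s,a=cv2.minAreaRect(P[m][:,:2].astype(np.float32)*1000); print(f,m.sum(),'beam',np.round(c,1),np.round(s,1),round(a,1))
    m=ok&(abs(q[...,1])<50)&(q[...,0]<-40)&(q[...,0]>-130)&(z>30)&(z<46)&(hsv[...,2]<70)
    if m.sum()>10: print('tray min x',np.percentile(q[m][:,0],[0,2,50]).round(1))
cv2.imwrite('pics/c2.png',np.vstack([np.hstack([cv2.imread('pics/w1.png'),]) ]))
E
```

```text
t 6.2 target [ 0.637 -0.115  0.2  ] d [-122.4   -0.7   34. ] rot [-1.0000e-03 -4.0000e-04 -2.2758e+00] at dock [-122.4    0.7] 0.2339 [-1.7996e+02  3.0000e-02  1.6561e+02] F [ 0.6 -0.8 -0.6] M [-0.05 -0.03 -0.01] j [ 1.230e+01  6.900e+00 -1.910e+01  1.000e-01 -6.400e+01 -1.167e+02] g 0.034844624350620614 0.0
scene1 310 wing [ 637.9 -116. ] [11.8 44.8] 26.2 pca 116.9
scene1 639 beam [ 637.6 -116.3] [152.2  25.5] 75.2
tray min x [-68.8 -68.7 -63.1]
side1 183 wing [ 635.7 -111.3] [10.  43.4] 28.1 pca 120.7
side1 424 beam [ 635.9 -113.1] [153.7  24.3] 75.3
tray min x [-71.3 -71.2 -70. ]
w1 65 wing [ 625.1 -102. ] [13.7  5.1] 84.3 pca 89.9
w1 1360 beam [ 629.9 -113. ] [104.9  12. ] 75.6
tray min x [-71.  -70.5 -66. ]
```

View pics/w1.png

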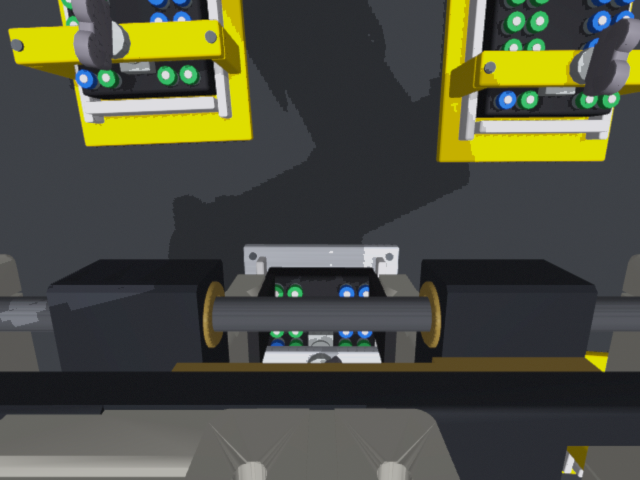

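The wrist view shows the tray home under the bridge (320,350); the clouds put its front at x ≈ -70. Next I go above the wing and turn to yaw about -63.

carry_out --deltas '[[0.6,[-20,-1,0],[0,0,-0.15]],[0.6,[-40,-1,0],[0,0,-0.3]],[0.6,[-60,-1,0],[0,0,-0.45]],[0.6,[-80,-1,0],[0,0,-0.6]],[0.6,[-100,-1,0],[0,0,-0.75]],[0.6,[-122,-1,0],[0,0,-0.9]],[0.6,[-122,-1,0],[0,0,-1.05]],[0.6,[-122,-1,10],[0,0,-1.2]],[0.6,[-122,-1,20],[0,0,-1.35]],[0.6,[-122,-1,34],[0,0,-1.5]],[0.6,[-122,-1,34],[0,0,-1.65]],[0.6,[-122,-1,34],[0,0,-1.8]]]'

```text
time_s: 7.55
tcp_pos: [0.6361, -0.1154, 0.1983]
eef_rot: [179.8, -0.1, -90.9]
contact_force: [-0.2, 0.0, 0.3]
gripper_width: 0.0526
gripper_force: 0.0
```

```bash
python3 -c "
from h import *
go(0,0,.2,-63)"
```

```text
t 7.55 target [ 0.637 -0.115  0.2  ] d [-0.4 -0.9 -1.7] rot [ 0.0035 -0.0007 -0.4871] at dock [-0.8 -0.6] 0.1983 [ 1.7982e+02 -8.0000e-02 -9.0910e+01] F [-0.2  0.   0.3] M [ 0.05  0.05 -0.02] j [  7.   19.8  -6.8   0.1 -63.6  -7.9] g 0.0525972939335136 0.0
```

carry_out --deltas '[[0.6,[-0.5,-1,0],[0,0,-0.15]],[0.6,[-0.5,-1,0],[0,0,-0.3]],[0.6,[-0.5,-1,0],[0,0,-0.45]],[0.6,[-0.5,-1,0],[0,0,-0.487]],[0.6,[-0.5,-1,0],[0,0,-0.487]],[0.6,[-0.5,-1,0],[0,0,-0.487]],[0.6,[-0.5,-1,0],[0,0,-0.487]]]'

```text
time_s: 8.25
tcp_pos: [0.6376, -0.1149, 0.1999]
eef_rot: [179.9, -0.0, -63.4]
contact_force: [-0.7, -0.9, 0.9]
gripper_width: 0.0525
gripper_force: 0.0
```

```bash
python3 - <<'E'
from h import *
go(0,0,.113,-63)
snap('scene','s2'); snap('side','d2')
a=cv2.imread('pics/s2.png')[130:310,150:330];b=cv2.imread('pics/d2.png')[100:280,220:400]
cv2.imwrite('pics/c3.png',np.hstack([cv2.resize(x,(400,400),interpolation=2) for x in (a,b)]))
E
```

```text
t 8.25 target [ 0.637 -0.115  0.113] d [-0.2  0.5 86.9] rot [ 0.0012 -0.0007 -0.0074] at dock [0.5 0.3] 0.1999 [ 1.7993e+02 -4.0000e-02 -6.3420e+01] F [-0.7 -0.9  0.9] M [0.04 0.2  0.02] j [  7.   19.8  -6.6   0.1 -63.7  19.5] g 0.052487131909353536 0.0
```

View pics/c3.png

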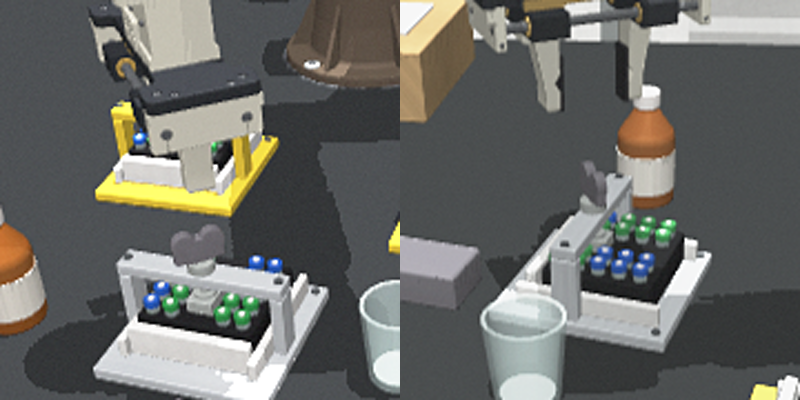

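The tray sits home against the rear, the open fingers straddle the wing line above it, and the bottle is clear. I descend and close.

carry_out --deltas '[[0.6,[0,0.5,20],[0,0,0]],[0.6,[0,0.5,45],[0,0,0]],[0.6,[0,0.5,65],[0,0,0]],[0.6,[0,0.5,80],[0,0,0]],[0.6,[0,0.5,86],[0,0,0]],[0.6,[0,0.5,86],[0,0,0]]]'

```text
time_s: 8.95
tcp_pos: [0.6368, -0.1152, 0.1136]
eef_rot: [179.9, -0.0, -63.4]
contact_force: [0.5, 0.8, -0.1]
gripper_width: 0.0527
gripper_force: 0.0
```

carry_out --deltas '[[0.3,[0,0,0],[0,0,0]],[0.3,[0,0,0],[0,0,0]],[0.1,[0,0,0],[0,0,0]],[0.0,[0,0,0],[0,0,0]],[0.0,[0,0,0],[0,0,0]],[0.0,[0,0,0],[0,0,0]],[0.0,[0,0,0],[0,0,0]]]' --squeeze 25

```text
time_s: 9.65
tcp_pos: [0.6365, -0.1155, 0.1145]
eef_rot: [179.9, -0.0, -63.4]
contact_force: [-2.2, -1.4, 4.1]
gripper_width: 0.0099
gripper_force: 25.0
```

```bash
python3 -c "
from h import *
go(0,0,.113,-63)"
```

```text
t 9.65 target [ 0.637 -0.115  0.113] d [-0.2 -0.6  1.5] rot [ 0.0018 -0.0007 -0.0062] at dock [-0.3 -0.6] 0.1145 [ 1.799e+02 -4.000e-02 -6.336e+01] F [-2.2 -1.4  4.1] M [-0.39  1.39  0.04] j [  7.   24.  -12.4   0.1 -53.7  19.6] g 0.009907155096590334 24.999251067638397
```

Gripped at 9.9 mm. Now clockwise (positive about tool z).

carry_out --deltas '[[0,[0,0,0],[0,0,0.07]],[0,[0,0,0],[0,0,0.2]],[0,[0,0,0],[0,0,0.33]],[0,[0,0,0],[0,0,0.46]],[0,[0,0,0],[0,0,0.59]],[0,[0,0,0],[0,0,0.72]],[0,[0,0,0],[0,0,0.85]],[0,[0,0,0],[0,0,0.98]],[0,[0,0,0],[0,0,1.11]],[0,[0,0,0],[0,0,1.24]],[0,[0,0,0],[0,0,1.37]],[0,[0,0,0],[0,0,1.5]]]'

```text
time_s: 10.85
tcp_pos: [0.6371, -0.1156, 0.1145]
eef_rot: [-179.9, -0.1, -149.6]
contact_force: [-1.7, -1.7, 1.1]
gripper_width: 0.0096
gripper_force: 25.0
```

```bash
python3 -c "
from h import *
go(0,0,.113,165.5)"
```

```text
t 10.85 target [ 0.637 -0.115  0.113] d [-0.2  0.6  1.5] rot [-1.600e-03 -3.000e-04  7.836e-01] at dock [ 0.3 -0.6] 0.1145 [-1.7993e+02 -5.0000e-02 -1.4960e+02] F [-1.7 -1.7  1.1] M [-0.97  0.36  0.11] j [  7.   24.  -12.3   0.1 -53.7 -66.7] g 0.009550866892377287 24.99589741230011
```

carry_out --deltas '[[0,[0,0,0],[0,0,0.13]],[0,[0,0,0],[0,0,0.26]],[0,[0,0,0],[0,0,0.39]],[0,[0,0,0],[0,0,0.52]],[0,[0,0,0],[0,0,0.62]],[0,[0,0,0],[0,0,0.68]],[0,[0,0,0],[0,0,0.7]],[0,[0,0,0],[0,0,0.7]]]'

```text
time_s: 11.65
tcp_pos: [0.6372, -0.1159, 0.1145]
eef_rot: [-179.9, 0.0, 170.6]
contact_force: [-0.9, -6.0, 0.3]
gripper_width: 0.0098
gripper_force: 25.0
```

```bash
python3 -c "
from h import *
go(0,0,.113,165.5)"
```

```text
t 11.65 target [ 0.637 -0.115  0.113] d [0.3 0.8 1.5] rot [-0.0018  0.0003  0.0893] at dock [ 0.4 -0.8] 0.1145 [-1.7990e+02  2.0000e-02  1.7062e+02] F [-0.9 -6.   0.3] M [-2.    0.21 -0.05] j [ 7.000e+00  2.400e+01 -1.230e+01  1.000e-01 -5.370e+01 -1.064e+02] g 0.009769848163251053 25.00262975692749
```

carry_out --deltas '[[0,[0,0,0],[0,0,0.02]],[0,[0,0,0],[0,0,0.04]],[0,[0,0,0],[0,0,0.06]],[0,[0,0,0],[0,0,0.06]]]'

```text
time_s: 12.05
tcp_pos: [0.6372, -0.1159, 0.1145]
eef_rot: [-179.9, 0.0, 167.2]
contact_force: [-0.8, -6.4, 1.6]
gripper_width: 0.01
gripper_force: 25.0
```

```bash
python3 -c "
from h import *
go(0,0,.113,165.5)"
```

```text
t 12.05 target [ 0.637 -0.115  0.113] d [0.4 0.9 1.5] rot [-0.0018  0.0004  0.0295] at dock [ 0.4 -0.9] 0.1145 [-1.7990e+02  2.0000e-02  1.6719e+02] F [-0.8 -6.4  1.6] M [-2.07  0.24 -0.  ] j [ 7.000e+00  2.400e+01 -1.230e+01  1.000e-01 -5.360e+01 -1.099e+02] g 0.010041894085704984 25.000054836273193
```

carry_out --deltas '[[0,[0,0,0],[0,0,0.02]],[0,[0,0,0],[0,0,0.03]],[0,[0,0,0],[0,0,0.03]]]'

```text
time_s: 12.35
tcp_pos: [0.6372, -0.1159, 0.1146]
eef_rot: [-179.9, 0.0, 165.5]
contact_force: [-0.5, -6.2, 1.4]
gripper_width: 0.0099
gripper_force: 25.0
```

```bash
python3 -c "
from h import *
go(0,0,.113,165.5)"
```

```text
t 12.35 target [ 0.637 -0.115  0.113] d [0.4 0.8 1.6] rot [-0.0018  0.0005 -0.0001] at dock [ 0.4 -0.8] 0.1146 [-1.7990e+02  3.0000e-02  1.6549e+02] F [-0.5 -6.2  1.4] M [-2.09  0.19 -0.  ] j [ 7.000e+00  2.400e+01 -1.230e+01  1.000e-01 -5.360e+01 -1.116e+02] g 0.009942609547946889 24.99908298254013
```

carry_out --deltas '[[0,[0,0,0],[0,0,0.02]],[0,[0,0,0],[0,0,0.03]],[0,[0,0,0],[0,0,0.03]]]'

```text
time_s: 12.65
tcp_pos: [0.6372, -0.1159, 0.1145]
eef_rot: [-179.9, 0.0, 163.8]
contact_force: [-0.7, -6.3, 0.7]
gripper_width: 0.0104
gripper_force: 25.3
```

```bash
python3 -c "
from h import *
go(0,0,.113,165.5)"
```

```text
t 12.65 target [ 0.637 -0.115  0.113] d [0.5 0.8 1.5] rot [-0.002   0.0005 -0.0293] at dock [ 0.4 -0.8] 0.1145 [-1.7989e+02  3.0000e-02  1.6382e+02] F [-0.7 -6.3  0.7] M [-2.11  0.23  0.48] j [ 7.000e+00  2.400e+01 -1.230e+01  1.000e-01 -5.370e+01 -1.132e+02] g 0.010384914869355446 25.317717790603638
```

carry_out --deltas '[[0,[0,0,0],[0,0,0.02]],[0,[0,0,0],[0,0,0.03]],[0,[0,0,0],[0,0,0.03]]]'

```text
time_s: 12.95
tcp_pos: [0.6372, -0.1159, 0.1145]
eef_rot: [-179.9, 0.0, 162.1]
contact_force: [-0.0, -5.8, 1.0]
gripper_width: 0.0104
gripper_force: 26.1
```

```bash
python3 -c "
from h import *
go(0,0,.113,165.5)"
```

```text
t 12.95 target [ 0.637 -0.115  0.113] d [0.5 0.8 1.5] rot [-0.0021  0.0005 -0.0591] at dock [ 0.4 -0.8] 0.1145 [-1.7988e+02  3.0000e-02  1.6211e+02] F [-0.  -5.8  1. ] M [-2.17  0.16  0.6 ] j [   7.    24.   -12.3    0.2  -53.6 -115. ] g 0.010377113022240196 26.05290859937668
```

Seat felt: the moment jumped to 0.5–0.6 N m just past yaw 165. Backing off to yaw about -104.7 (255.3).

carry_out --deltas '[[0,[0,0,0],[0,0,-0.06]],[0,[0,0,0],[0,0,-0.19]],[0,[0,0,0],[0,0,-0.32]],[0,[0,0,0],[0,0,-0.45]],[0,[0,0,0],[0,0,-0.58]],[0,[0,0,0],[0,0,-0.71]],[0,[0,0,0],[0,0,-0.84]],[0,[0,0,0],[0,0,-0.97]],[0,[0,0,0],[0,0,-1.1]],[0,[0,0,0],[0,0,-1.23]],[0,[0,0,0],[0,0,-1.36]],[0,[0,0,0],[0,0,-1.46]]]'

```text
time_s: 14.15
tcp_pos: [0.6369, -0.1154, 0.1145]
eef_rot: [-180.0, -0.1, -114.0]
contact_force: [-1.6, -2.5, 2.5]
gripper_width: 0.01
gripper_force: 25.0
```

carry_out --deltas '[[0,[0,0,0],[0,0,-0.06]],[0,[0,0,0],[0,0,-0.11]],[0,[0,0,0],[0,0,-0.14]],[0,[0,0,0],[0,0,-0.155]],[0,[0,0,0],[0,0,-0.16]],[0,[0,0,0],[0,0,-0.16]],[0,[0,0,0],[0,0,-0.16]]]'

```text
time_s: 14.85
tcp_pos: [0.6369, -0.1153, 0.1145]
eef_rot: [180.0, -0.1, -105.2]
contact_force: [-4.3, -3.1, 4.5]
gripper_width: 0.0097
gripper_force: 25.0
```

```bash
python3 - <<'E'
from h import *
go(0,0,.113,-104.8)
snap('scene','s3'); snap('side','d3')
for f in ['s3','d3']:
    P,ok,p=cloud(f); q=dk(P); z=P[...,2]*1000; hsv=cv2.cvtColor(p,cv2.COLOR_RGB2HSV)
    m=ok&(abs(q[...,0])<20)&(abs(q[...,1])<85)&(z>77)&(z<86)&(hsv[...,1]<40)
    c,s,a=cv2.minAreaRect(P[m][:,:2].astype(np.float32)*1000); print(f,m.sum(),'beam',np.round(c,1),np.round(s,1),round(a,1))
    m=ok&(abs(q[...,1])<50)&(q[...,0]<-40)&(q[...,0]>-130)&(z>30)&(z<46)&(hsv[...,2]<70)
    if m.sum()>10: print('tray min x',np.percentile(q[m][:,0],[0,2,50]).round(1))
a=cv2.imread('pics/s3.png')[170:310,170:310];b=cv2.imread('pics/d3.png')[120:260,240:380]
cv2.imwrite('pics/c4.png',np.hstack([cv2.resize(x,(400,400),interpolation=2) for x in (a,b)]))
E
```

```text
t 14.85 target [ 0.637 -0.115  0.113] d [-0.4 -0.   1.5] rot [ 0.0002 -0.0013 -0.0071] at dock [-0.  -0.4] 0.1145 [ 1.7999e+02 -8.0000e-02 -1.0521e+02] F [-4.3 -3.1  4.5] M [-1.26  1.53 -0.07] j [  7.   24.  -12.4   0.1 -53.7 -22.3] g 0.00966924798349202 24.991776645183563
s3 637 beam [ 637.6 -116.4] [152.   26.9] 75.2
tray min x [-70.  -68.8 -63.1]
d3 365 beam [ 635.9 -113.6] [152.6  24.6] 74.8
tray min x [-71.6 -71.1 -70. ]
```

View pics/c4.png

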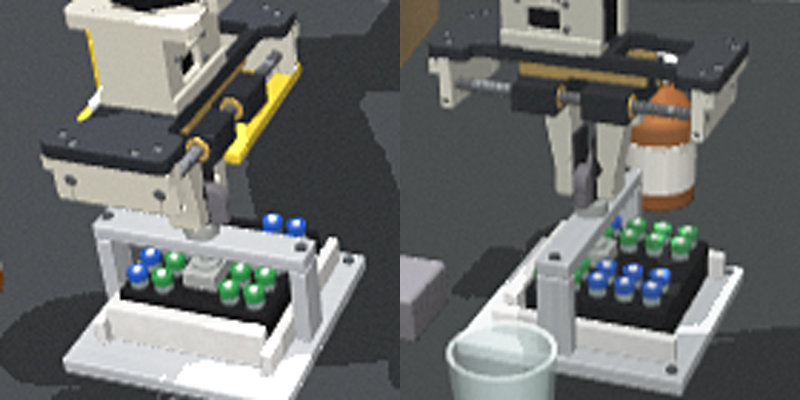

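The wing is held between the fingers and lies along the bridge: tool yaw -105.2, so the wing is at 74.8° against a beam at about 75°. The tray is home and the bystanders are undisturbed. I hand it in.

```bash
python3 -c "
from plant import r
print(r.close_job())"
```

```text
the job is handed in; nothing more can be done
None
```

The tray is home, and the screw was turned clockwise to its stop and backed off a quarter turn (wing within about 0.5° of the bridge line); the gripper still holds the wing at 25 N, and the job was handed in at about 15 s.

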